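Stand the measured wood sample in its stand

TASK

The rectangular wood sample on the black measuring stage has been measured. Lean it on the sloped rest with its rounded bark end raised and let go of it there; then take it again by the raised end and stand it upright, bark end up, fully down in the slot of the empty stand, not sticking out past the ends of the slot. Do not drop it, and leave the two samples already standing, the jar and the sanding block where they are.

Things in the scene. Friction and masses are not known exactly. Their poses are not given: they have to be found in the camera images.
- sample: the wood sample: a flat strip of pale wood 120 mm long (x), 40 mm wide (y), 14 mm thick (z), 45 g. Origin at its centre. +x points to the bark end, which is a half-round of 20 mm radius with a dark rim (the last 20 mm of the length); the other end is square. Full 40 mm width from x = -60 to +40 mm. It starts lying flat on the stage
- sample_bark (a point): the tip of the sample's rounded bark end, 60 mm along its +x
- sample_foot (a point): the middle of the sample's square end, 60 mm along its -x
- stage: the fixed measuring stage: black plate 130 x 190 mm (x, y), its top 50 mm above the table, on an aluminium rail that runs along y and sticks out 30 mm at both ends, 40 mm high, with a round knob on the +y end. Origin under its centre at table height
- rest: the fixed sloped rest: a bare aluminium plate 34 mm wide and 75 mm long that rises at 45 degrees towards the rest's +x, with a lip 11 mm high, square to the plate, along its lower edge, on a dark base 110 x 70 x 8 mm. A sample lies on the plate with its lower end on the lip, its raised end overhanging the plate by 45 mm. Origin at table height; y is level, across the slope
- rest_corner (a point): middle of the inner corner where the rest's plate meets its lip: 30 mm along the rest's -x and 22 mm above the table. The plate's surface rises from here along (+x, +z)
- stand: the empty stand, fixed: a dark wood block 64 mm (x) x 50 mm (y) x 34 mm high with an open-topped slot along its x, open at both ends, 17 mm wide and 28 mm deep. Origin under its centre at table height. Two more such stands hold samples; the three places are interchanged at random
- stand_slot (a point): centre of the slot's floor in the empty stand, 6 mm above the table
- other_a: a similar sample, 110 mm long, standing bark end up in another stand (leave alone). Origin at the middle of its lower end, z up, 40 mm wide along x
- other_b: a similar sample, 100 mm long, standing bark end up in the third stand (leave alone). Origin at the middle of its lower end, z up, 40 mm wide along x
- jar: a small glue jar, 48 mm across and 70 mm high (leave alone). Origin under its centre
- sander: a cork sanding block 60 x 100 x 30 mm (leave alone). Origin under its centre
Mind the look-alikes: they are no part of the job. There is more than one size of the rest; the one meant has the size given above.

How it is judged (in metres and radians):
On the way:
1. the sample leans on the sloped rest, bark end raised, released and still (contact force between the fingers and sample below 0.05 N and linear speed of sample below 0.03 m/s and contact force between sample and rest above 0.05 N and angle between sample's own x axis and vertical between 0.6 and 0.97 rad and distance between sample_foot and rest_corner below 0.03 m), for 0.3 s.
At the end, for the whole second after the job is handed in: The sample stands in the empty stand: bark end up, within 10 deg of upright, square end on the slot floor (4 mm) and within 14 mm of the slot's middle, width along the slot (14 deg); released, still. The other samples, jar and sanding block within 20 mm of their starts (contact force between the fingers and sample below 0.05 N and linear speed of sample below 0.03 m/s and angle between sample's own x axis and vertical below 0.17 rad and angle between the y axis of sample and the x axis of stand, either way round below 0.25 rad and x of sample_foot in the frame of stand_slot between -0.014 and 0.014 m and y of sample_foot in the frame of stand_slot between -0.006 and 0.006 m and z of sample_foot in the frame of stand_slot between -0.003 and 0.004 m and angular speed of sample below 0.2 rad/s and distance of each of other_a, other_b, jar, sander from where it was at the start of the episode below 0.02 m); the robot touches nothing.
It fails at once if the sample is dropped (falls free at over 0.8 m/s) (contact force between the fingers and sample below 0.01 N and linear speed of sample above 0.8 m/s).
It fails at once if another sample, the jar or the sanding block is pushed away by more than 30 mm (distance of any of other_a, other_b, jar, sander from where it was at the start of the episode above 0.03 m).
It fails at once if a neighbouring sample is tipped over by more than 20 degrees (angle between any of other_a, other_b's own z axis and vertical above 0.35 rad).
It also fails if it takes over 64 s, if anything falls off the work surface, if the arm or the gripper's body presses on something with over 40 N, if the wrist force passes 120 N, or if a joint passes its speed limit or range.

ROBOT

A 6-joint arm with a two-finger parallel gripper is mounted at the origin on the work surface. World frame = base frame: x ahead of the robot, y to its left, z up, the work surface at z = 0. Lengths are in m, angles in degrees, forces in N, time in s.
With the tool pointing down it reaches from about 0.3 to 0.75 m from the base axis. Payload 8.5 kg.
Tool frame: the origin (TCP) lies midway between the tips of the shut fingers; the grasp point (between the pads) lies 19 mm behind it (env.grasp_offset is the distance from the TCP to the grasp point, in m); z points along the fingers, y is the line along which they close (so a half turn about z gives the same grasp; the last joint's range is limited). The gripper opens to 85 mm and grips with 20 to 120 N. Pads are 22 mm wide; open, the fingers measure 114 mm over their backs; the gripper's body (76 mm by 85 mm) begins 54 mm behind the grasp point. The pads swing forward as they close: fully open they stand 13 mm farther back than shut.
Start: joints at [-76.45, 21.807, 74.336, -0, 83.858, -12.336], TCP at [0.24, -0.495, 0.231] pointing down, gripper open.
Joint ranges: [-178.18, 178.18], [-50.72, 133.34], [12.68, 142.11], [-81.47, 261.47], [9.98, 163.14], [-165.26, 165.26]. Speed limits (degrees/s): [136.94, 136.94, 180, 180, 180, 180].

INTERFACE

Orientations are given as a 3x3 rotation matrix whose columns are the frame's x, y, z axes.
In Python, from rig import env gives the robot as it stands.
- The arm moves only by the tool servo_tool, never from a script. Its argument "deltas" is text: rows parted by semicolons, each of 7 numbers parted by spaces: the opening, from 0 (shut) to 1 (fully open), then the shift along the tool's x, y, z in mm, then the turn, a rotation vector about the tool's x, y, z in rad. A call has 1 to 8 rows; each row shifts and turns the commanded pose from where the row before left it, along the tool's axes as they then stand; what a row does not reach is not made up. A row lasts 1/12 s, in which the tool goes at most 41.7 mm and 7.16 degrees, less where a joint would pass 70% of its speed; a pose out of reach is approached as far as the arm can. A call is refused whole if a number of a shift passes 41.7 or a number of a turn 0.125, either way. A call with a gripper value outside its range is refused whole. The fingers move at their own pace and stop on an object; "newtons" is the grip in N (left out, the last holds). Time passes only in rows, so rows that do not move let the fingers close. It gives the time, the measured TCP pose, the force, the opening and the grip force at its end, in the units of the state.
- env.observe(): the state, without advancing time (a new reading comes with each control period).
- env.get_image(name): name is "scene" or "top" or "wrist"; returns a dict with "img" (400x640x3 uint8, red, green, blue), "depth" (400x640 float32, m along the optical axis (not along the pixel's ray), 0 where there is no reading), "camera_matrix" (3x3 intrinsics, pixels), "world_to_cam" (4x4, takes a point from world to camera coordinates). Camera axes: x right, y down, z forward; pixel columns grow to the right and rows downward; lengths in m; the calibration is good to about 2 mm. The wrist camera is an equidistant fisheye: a pixel r from the principal point sees the ray r / f radians off the axis. A picture is of the moment at which its call begins.
- env.close_job(): hands the job in; it is judged then, once.
Trained networks look in a picture, given as the dict that the camera call returned (one of the last four; its "shot" number tells which), for a name from the list of things; names that differ only in an ending like _2 or _b are one class to them, and where a whole thing is asked for, a point or a joint stands for the part that bears it (a point fixed in the world has none). Each returns a list of dicts, best first, with "conf" (0 to 1); they miss things now and then, are a little off and sometimes report something else, mostly with a low value. They report only what shows in the picture. A call takes as long as a camera call. They do not tell look-alikes from the thing itself.
- env.spot_in(name, picture): "bbox" ([centre column, centre row, width, height] in pixels, round what is visible of it).
- env.spot_point(name, picture): "uv" ([column, row] in pixels: a listed point, or the origin of a listed thing).
The state is a dict: "time_s": time; "q": joint angles; "qvel": joint speeds; "joint_efforts": joint torques, N m; "position": TCP position; "tool_rot": TCP orientation; "ft_force": force on the tool from outside, world axes, zero at the start; "wrist_torque": the same for the moment, N m; "grip_width": finger opening in m; "gripper_force": force on a finger pad.
Only numpy, scipy, OpenCV 4.12 (cv2) and the standard library are available. Lean on these libraries where they do the work, as an engineer would, in place of code of your own. Each camera call takes 0.05 s, during which the arm holds its last target. There are 200 camera calls.

## Working session

There is one attempt and no reset: what is moved stays moved. The work goes in short steps, Python scripts to look and compute and a tool call to move; the robot and the scene stay as the last step left them, time stands still between calls to the robot, and variables do not carry over. Pictures are saved under pics/ and viewed, at most 10 in all, crops included, and the job is handed in when it is done.

Besides the shell and the picture viewer there is one more tool, called by a JSON object that holds its "name" and its "arguments", one argument or row to a line. servo_tool: Moves the arm, as the interface text tells. Its arguments: {"type":"object","properties":{"deltas":{"type":"string"},"newtons":{"type":"number"}},"required":["deltas"]}

```bash
ls; mkdir -p pics
python3 - <<'E'
from rig import env
import cv2,numpy as np
a=env.get_image("scene");b=env.get_image("top")
cv2.imwrite("pics/s.png",a["img"][:,:,::-1]);cv2.imwrite("pics/t.png",b["img"][:,:,::-1])
np.set_printoptions(precision=4,suppress=True)
for p in(a,b):
    print(p["camera_matrix"],p["world_to_cam"])
    for n in["sample","sample_bark","sample_foot","rest","rest_corner","stand","stand_slot","stage","other_a","jar","sander"]:
        print(n,[(np.round(d["uv"]).tolist(),round(d["conf"],2)) for d in env.spot_point(n,p)[:4]])
print(env.grasp_offset, env.observe())
E
```

```text
pics
[[465.1772   0.     313.4048]
 [  0.     465.1772 198.5668]
 [  0.       0.       1.    ]] [[ 0.7329  0.6803 -0.0091 -0.4418]
 [ 0.5203 -0.5691 -0.6367 -0.2249]
 [-0.4384  0.4619 -0.771   1.3069]
 [ 0.      0.      0.      1.    ]]
sample [([365.0, 126.0], 0.96)]
sample_bark [([375.0, 107.0], 0.73)]
sample_foot [([358.0, 139.0], 0.74)]
rest [([297.0, 221.0], 0.77), ([366.0, 212.0], 0.7), ([270.0, 179.0], 0.61)]
rest_corner [([361.0, 215.0], 0.84), ([260.0, 184.0], 0.8), ([286.0, 225.0], 0.6)]
stand [([252.0, 296.0], 0.74), ([198.0, 256.0], 0.43)]
stand_slot [([255.0, 294.0], 0.77)]
stage [([360.0, 140.0], 0.62), ([253.0, 294.0], 0.33)]
other_a [([175.0, 313.0], 0.87), ([253.0, 292.0], 0.66), ([200.0, 253.0], 0.58)]
jar [([354.0, 264.0], 0.88)]
sander [([444.0, 201.0], 0.68), ([351.0, 262.0], 0.19)]
[[450.5642   0.     308.1946]
 [  0.     450.5642 204.6549]
 [  0.       0.       1.    ]] [[ 0.0129 -0.9999 -0.0052  0.0241]
 [-0.9794 -0.0115 -0.2018  0.603 ]
 [ 0.2017  0.0077 -0.9794  1.0733]
 [ 0.      0.      0.      1.    ]]
sample [([189.0, 248.0], 0.57)]
sample_bark [([170.0,
[... 260 characters left out ...]
.93)]
other_a [([439.0, 237.0], 0.84), ([399.0, 265.0], 0.72)]
jar [([316.0, 168.0], 0.9)]
sander [([217.0, 148.0], 0.58)]
0.0187 {'time_s': 1.2, 'q': array([-76.4492,  21.8058,  74.3361,   0.0013,  83.8598, -12.3355]), 'qvel': array([-0.0578, -0.0478,  0.1202, -0.0237,  0.032 , -0.0746]), 'joint_efforts': array([ -0.0011, -44.8334, -23.1466,  -0.0002,   0.0005,   0.    ]), 'position': array([ 0.2401, -0.4948,  0.2313]), 'tool_rot': array([[ 0.8997,  0.4366,  0.    ],
       [ 0.4366, -0.8997,  0.    ],
       [ 0.    , -0.    , -1.    ]]), 'ft_force': array([-0.371 , -0.989 , -0.5544]), 'wrist_torque': array([0.0308, 0.0614, 0.0246]), 'gripper_force': 0.0, 'grip_width': 0.08564531887047033}
```

Run:
```python
import cv2
s=cv2.imread("pics/s.png");t=cv2.imread("pics/t.png")
cv2.imwrite("pics/s2.png",cv2.resize(s[80:355,130:490],(786,600),interpolation=cv2.INTER_CUBIC))
cv2.imwrite("pics/t2.png",cv2.resize(t[110:330,130:480],(800,503),interpolation=cv2.INTER_CUBIC))
```

```text
(no output)
```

View pics/s2.png

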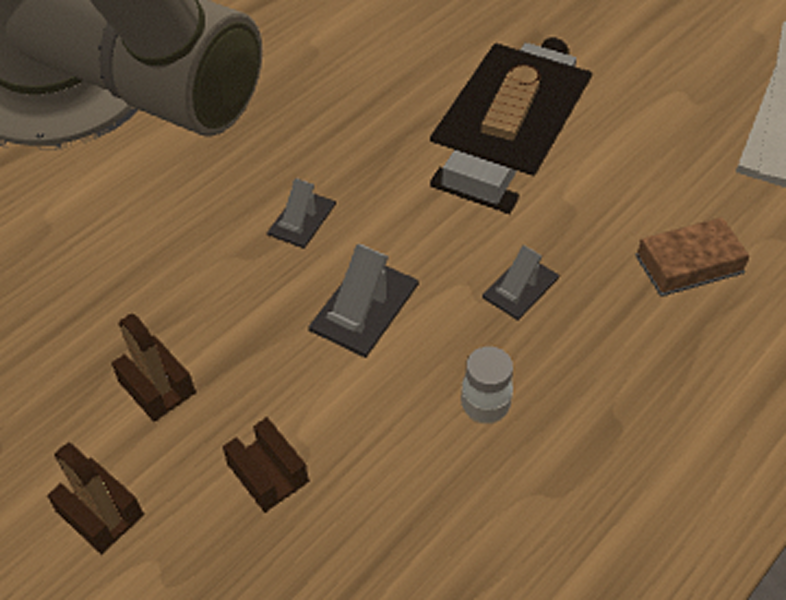

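View pics/t2.png

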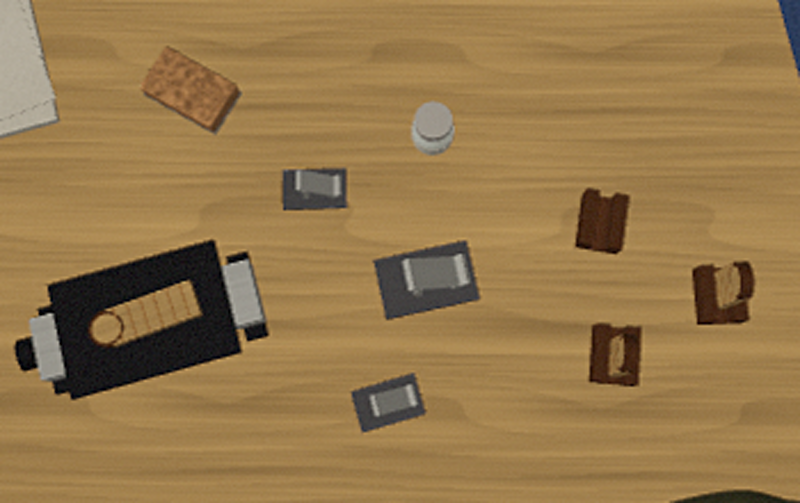

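```bash
cat > h.py <<'E'
import numpy as np,cv2
from rig import env
np.set_printoptions(precision=4,suppress=True,linewidth=150)
def cloud(p):
    K=p["camera_matrix"];T=p["world_to_cam"];d=p["depth"]
    v,u=np.mgrid[:400,:640]
    c=np.stack([(u-K[0,2])/K[0,0]*d,(v-K[1,2])/K[1,1]*d,d],-1)
    w=(c-T[:3,3])@T[:3,:3]
    w[d==0]=np.nan
    return w
def proj(p,X):
    c=p["world_to_cam"][:3,:3]@np.asarray(X)+p["world_to_cam"][:3,3]
    q=p["camera_matrix"]@c
    return q[:2]/q[2]
def rect(P):
    (c,s,a)=cv2.minAreaRect((P[:,:2]*1000).astype(np.float32))
    return np.round(c,1),np.round(s,1),round(a,1)
E
python3 - <<'E'
from h import *
for n in("top","scene"):
    p=env.get_image(n);w=cloud(p);z=w[...,2]
    i=p["img"].astype(int)
    print(n,"table z",np.nanmedian(z[300:330,200:230]) if n=="top" else np.nanmedian(z[320:350,300:400]))
    if n=="top": boxes=dict(sample=(150,225,232,268),stage=(140,250,210,290),restM=(290,343,213,252),restL=(250,286,180,206),restD=(280,320,270,302),standE=(378,410,190,224),sA=(428,465,222,256),sB=(384,414,246,282),sander=(185,240,125,170),jar=(305,335,150,180))
    else: boxes=dict(sample=(345,380,105,150),stage=(320,405,95,165),restM=(270,325,190,245),standE=(228,275,268,318))
    for k,(u0,u1,v0,v1) in boxes.items():
        W=w[v0:v1,u0:u1].reshape(-1,3);I=i[v0:v1,u0:u1].reshape(-1,3);ok=np.isfinite(W[:,2]);W=W[ok];I=I[ok];br=I.sum(1)
        if k=="sample": m=(W[:,2]>.055)&(W[:,2]<.08)&(I[:,0]-I[:,2]>30)
        elif k=="stage": m=(W[:,2]>.043)&(W[:,2]<.056)&(br<120)
        elif k=="restM" or k=="restL" or k=="restD":
            m=(abs(W[:,2]-.008)<.006)&(I[:,0]-I[:,2]<30)&(br<300)
        else: m=(W[:,2]>.02)
        if k=="standE": m=(abs(W[:,2]-.034)<.006)
        print(k,m.sum(),rect(W[m]) if m.sum()>5 else "", "z med",np.median(W[m][:,2]),"pct",np.percentile(W[m][:,2],[5,95]))
        if k=="restM":
            m=(W[:,2]>.015)&(abs(I[:,0]-I[:,2])<30)
            r=W[m]; print(" upper",rect(r),r[:,2].max(),"bins");
            for zz in(.02,.03,.04,.05,.06,.07): 
                q=r[abs(r[:,2]-zz)<.003]; print(zz,len(q),np.median(q,0))
E
```

```text
top table z 0.000903592309246278
sample 779 (array([490.4, 316.5]), array([ 41.1, 120.5]), 20.9) z med 0.06490572814285193 pct [0.0609 0.0685]
stage 2996 (array([483. , 340.2]), array([129. , 231.5]), 16.4) z med 0.05099754598701842 pct [0.0473 0.0543]
restM 682 (array([541.3,  10.1]), array([ 69.3, 107.5]), 13.3) z med 0.008908936714043705 pct [0.0051 0.0123]
 upper (array([540. ,  10.2]), array([41.5, 98.9]), 20.8) 0.07816570995509542 bins
0.02 12 [ 0.5459 -0.0239  0.0213]
0.03 58 [ 0.5489 -0.0236  0.0296]
0.04 34 [ 0.5469 -0.0091  0.04  ]
0.05 32 [0.5415 0.0012 0.0492]
0.06 33 [0.5387 0.0114 0.0597]
0.07 51 [0.539  0.0237 0.0707]
restL 264 (array([646.6, 140.9]), array([47.9, 72. ]), 2.1) z med 0.006515759379640622 pct [0.0034 0.0101]
restD 319 (array([402.8,  51.7]), array([46.1, 72.5]), 17.1) z med 0.006522615962892053 pct [0.0034 0.0099]
standE 327 (array([ 610.3, -190.1]), array([50.5, 65.3]), 81.7) z med 0.03464832252708997 pct [0.0305 0.0379]
sA 549 (array([ 527.4, -320.4]), array([65.3, 51.6]), 4.4) z med 0.03838602616202178 pct [0.0262 0.1158]
sB 489 (array([ 458.4, -200.8
[... 346 characters left out ...]
[491.3, 313.4]), array([ 41. , 120.6]), 20.9) z med 0.06577238409028117 pct [0.0589 0.0687]
stage 1996 (array([482.6, 340.1]), array([130.5, 243.3]), 16.3) z med 0.051944002339564775 pct [0.0487 0.0546]
restM 693 (array([510.3,   1.1]), array([137.3, 111.4]), 12.8) z med 0.009766616456022281 pct [0.0061 0.0124]
 upper (array([539.4,  -3.9]), array([47.9, 71.6]), 10.8) 0.07836118542027971 bins
0.02 19 [ 0.5558 -0.0152  0.0211]
0.03 109 [ 0.5511 -0.0232  0.0298]
0.04 67 [ 0.5493 -0.0083  0.0402]
0.05 55 [0.5458 0.0007 0.0504]
0.06 55 [0.5435 0.0111 0.0594]
0.07 65 [0.5402 0.0204 0.07  ]
standE 529 (array([ 609.9, -191.1]), array([50.2, 65.6]), 81.1) z med 0.0357564596190173 pct [0.0316 0.0382]
```

The restM at top px (316,232) has a 70x108 mm base, which fits the description. The other two, at top px (266,193) and (304,286), have 48x72 mm bases, so they are the look-alikes. The empty stand is at top px (393,207). I'll move over the sample now.

{"name": "servo_tool", "arguments": {
  "deltas": "1 24.1 -25.8 3 0 0 0;1 24.1 -25.8 3 0 0 0;1 24.1 -25.8 3 0 0 0;1 24.1 -25.8 3 0 0 0;1 24.1 -25.8 3 0 0 0;1 24.1 -25.8 3 0 0 0;1 24.1 -25.8 3 0 0 0;1 24.1 -25.8 3 0 0 0",
  "newtons": 40
}}

```text
time_s: 1.97
position: [0.3236, -0.2233, 0.2073]
tool_rot: [[0.9, 0.436, 0.0], [0.436, -0.9, -0.0], [0.0, 0.001, -1.0]]
ft_force: [1.2, -0.8, -0.3]
grip_width: 0.0854
gripper_force: 0.0
```

{"name": "servo_tool", "arguments": {
  "deltas": "1 24.1 -25.8 3 0 0 0;1 24.1 -25.8 3 0 0 0;1 24.1 -25.8 3 0 0 0;1 24.1 -25.8 3 0 0 0;1 24.1 -25.8 3 0 0 0;1 24.1 -25.8 3 0 0 0;1 24.1 -25.8 3 0 0 0;1 24.1 -25.8 3 0 0 0"
}}

```text
time_s: 2.63
position: [0.407, 0.0468, 0.1834]
tool_rot: [[0.9, 0.437, 0.001], [0.437, -0.9, -0.0], [0.001, 0.0, -1.0]]
ft_force: [0.6, -0.2, -0.2]
grip_width: 0.0855
gripper_force: 0.0
```

{"name": "servo_tool", "arguments": {
  "deltas": "1 24.1 -25.8 3 0 0 0;1 24.1 -25.8 3 0 0 0;1 24.1 -25.8 3 0 0 0;1 24.1 -25.8 3 0 0 0;1 24.1 -25.8 3 0 0 0;1 24.1 -25.8 3 0 0 0;1 24.1 -25.8 3 0 0 0;1 24.1 -25.8 3 0 0 0"
}}

```text
time_s: 3.3
position: [0.4903, 0.3167, 0.1591]
tool_rot: [[0.9, 0.437, 0.0], [0.437, -0.9, 0.0], [0.0, 0.0, -1.0]]
ft_force: [0.1, -0.9, 0.3]
grip_width: 0.0856
gripper_force: 0.0
```

{"name": "servo_tool", "arguments": {
  "deltas": "1 0 0 0 0 0 -0.1235;1 0 0 0 0 0 -0.1235;1 0 0 0 0 0 -0.1235;1 0 0 0 0 0 -0.1235;1 0 0 0 0 0 -0.1235;1 0 0 0 0 0 -0.1235;1 0 0 0 0 0 -0.1235;1 0 0 0 0 0 -0.1235"
}}

```text
time_s: 3.97
position: [0.4902, 0.3148, 0.1593]
tool_rot: [[0.125, 0.992, -0.0], [0.992, -0.125, 0.0], [0.0, -0.0, -1.0]]
ft_force: [0.0, 0.0, -0.7]
grip_width: 0.0855
gripper_force: 0.0
```

{"name": "servo_tool", "arguments": {
  "deltas": "1 0 0 0 0 0 -0.1235;1 0 0 0 0 0 -0.1235;1 0 0 0 0 0 -0.1235;1 0 0 0 0 0 -0.1235;1 0 0 0 0 0 0;1 0 0 0 0 0 0"
}}

```text
time_s: 4.47
position: [0.4902, 0.3148, 0.1593]
tool_rot: [[-0.352, 0.936, -0.0], [0.936, 0.352, -0.0], [0.0, -0.0, -1.0]]
ft_force: [0.2, 0.3, -0.8]
grip_width: 0.0856
gripper_force: 0.0
```

```bash
cat >> h.py <<'E'
def wcloud(p):
    K=p["camera_matrix"];T=p["world_to_cam"];d=p["depth"]
    v,u=np.mgrid[:400,:640]
    x=(u-K[0,2])/K[0,0];y=(v-K[1,2])/K[1,1];th=np.hypot(x,y);k=np.where(th>1e-6,np.tan(th)/np.maximum(th,1e-6),1)
    c=np.stack([x*k*d,y*k*d,d],-1)
    w=(c-T[:3,3])@T[:3,:3]; w[(d==0)|(th>1.3)]=np.nan
    return w
def wproj(p,X):
    c=p["world_to_cam"][:3,:3]@np.asarray(X)+p["world_to_cam"][:3,3]
    K=p["camera_matrix"];r=np.hypot(c[0],c[1]);th=np.arctan2(r,c[2])
    return np.array([K[0,2]+K[0,0]*th*c[0]/r,K[1,2]+K[1,1]*th*c[1]/r])
E
python3 - <<'E'
from h import *
p=env.get_image("wrist");w=wcloud(p);i=p["img"].astype(int)
cv2.imwrite("pics/w1.png",p["img"][:,:,::-1])
m=(w[...,2]>.056)&(w[...,2]<.072)&(i[...,0]-i[...,2]>30)&(np.hypot(w[...,0]-.49,w[...,1]-.315)<.08)
print(m.sum(),rect(w[m]),np.median(w[m][:,2]))
print(p["camera_matrix"][0],np.linalg.inv(p["world_to_cam"]))
for n in("sample_bark","sample_foot","sample"):
    print(n,[(d["uv"],d["conf"]) for d in env.spot_point(n,p)[:2]])
s=np.array([.4905,.315,.064]);dx=np.array([-.357,.934,0])
print(wproj(p,s+.06*dx),wproj(p,s-.06*dx))
E
```

```text
6642 (array([488.7, 316.9]), array([ 40. , 119.6]), 21.2) 0.06299354500173177
[309.7069   0.     314.2113] [[ 0.9362  0.3377  0.0977  0.4654]
 [ 0.3516 -0.8996 -0.2589  0.3809]
 [ 0.0005  0.2767 -0.961   0.3009]
 [ 0.      0.      0.      1.    ]]
sample_bark [([317.0, 125.1], 0.57)]
sample_foot [([312.9, 264.9], 0.67)]
sample [([313.7, 199.8], 0.67)]
[314.0022 128.8984] [314.834  271.1328]
```

View pics/w1.png

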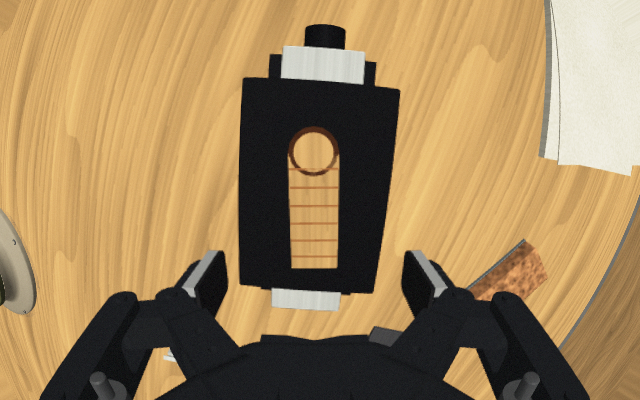

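The sample lies between the fingers: bark tip at (314,128), square end at (313,268). The wrist view puts its centre at (0.489, 0.317) and its top at 0.063. I'll descend and grip it.

{"name": "servo_tool", "arguments": {
  "deltas": "1 0.4 0 25 0 0 0;1 0.3 0 25 0 0 0;1 0.3 0 25 0 0 0;1 0.3 0 15 0 0 0;1 0.2 0 9 0 0 0;1 0 0 6 0 0 0;1 0 0 3 0 0 0;1 0 0 0 0 0 0",
  "newtons": 40
}}

```text
time_s: 5.33
position: [0.4898, 0.3163, 0.0515]
tool_rot: [[-0.355, 0.935, 0.0], [0.935, 0.355, 0.0], [0.0, 0.0, -1.0]]
ft_force: [1.2, 0.0, 0.4]
grip_width: 0.0853
gripper_force: 0.0
```

{"name": "servo_tool", "arguments": {
  "deltas": "0.3 0 0 0 0 0 0;0.3 0 0 0 0 0 0;0.3 0 0 0 0 0 0;0.3 0 0 0 0 0 0;0.3 0 0 0 0 0 0;0.3 0 0 0 0 0 0;0.3 0 0 0 0 0 0;0.3 0 0 0 0 0 0"
}}

```text
time_s: 6.0
position: [0.49, 0.3163, 0.0521]
tool_rot: [[-0.355, 0.935, 0.001], [0.935, 0.355, 0.001], [-0.0, 0.001, -1.0]]
ft_force: [-0.8, -1.0, 5.9]
grip_width: 0.039
gripper_force: 41.4
```

{"name": "servo_tool", "arguments": {
  "deltas": "0.3 0 0 -5 0 0 0;0.3 0 0 -15 0 0 0;0.3 0 0 -20 0 0 0;0.3 0 0 -25 0 0 0;0.3 0 0 -25 0 0 0;0.3 0 0 -20 0 0 0;0.3 0 0 -10 0 0 0;0.3 0 0 0 0 0 0"
}}

```text
time_s: 6.67
position: [0.4903, 0.3165, 0.1734]
tool_rot: [[-0.355, 0.935, 0.004], [0.935, 0.355, 0.001], [0.0, 0.004, -1.0]]
ft_force: [-0.7, 0.1, -0.7]
grip_width: 0.0385
gripper_force: 40.7
```

Run:
```python
from h import *
o=env.observe();print(o["position"],o["ft_force"],o["grip_width"],o["q"])
p=env.get_image("wrist");w=wcloud(p);i=p["img"].astype(int)
P=o["position"]; m=(abs(w[...,2]-P[2]-.012)<.02)&(np.hypot(w[...,0]-P[0],w[...,1]-P[1])<.08)&(i[...,0]-i[...,2]>30)
print("sample",m.sum(),rect(w[m]),np.percentile(w[m][:,2],[5,50,95]))
# top view: rest base and stand refined by edges: grey plate & stand
t=env.get_image("top");W=cloud(t);I=t["img"].astype(int)
d=np.hypot(W[...,0]-.541,W[...,1]-.010)
m=(d<.075)&(I[...,0]-I[...,2]<25)&(W[...,2]>.003)
print("rest all",m.sum(),rect(W[m]))
m=(d<.075)&(abs(W[...,2]-.0085)<.007)&(I.sum(-1)<300)&(I[...,0]-I[...,2]<25)
B=W[m];c=B[:,:2].mean(0)
best=min((sum(np.subtract(*np.percentile(B[:,:2]@np.array([[np.cos(a),-np.sin(a)],[np.sin(a),np.cos(a)]]),[99,1],axis=0)),0),a) for a in np.radians(np.arange(5,25,.5)))
print(best[0],np.degrees(best[1]))
a=best[1];R=np.array([[np.cos(a),-np.sin(a)],[np.sin(a),np.cos(a)]]);q=B[:,:2]@R
lo,hi=np.percentile(q,[1,99],axis=0);print(hi-lo,R@((hi+lo)/2))
# plate plane
m=(d<.06)&(W[...,2]>.034)&(abs(I[...,0]-I[...,2])<25)
Q=W[m];A=np.c_[Q[:,:2],np.ones(len(Q))];k=np.linalg.lstsq(A,Q[:,2],rcond=None)[0];r=Q[:,2]-A@k;ok=abs(r)<.006
k=np.linalg.lstsq(A[ok],Q[ok,2],rcond=None)[0];print("plate slope",np.degrees(np.arctan(np.hypot(*k[:2]))),np.degrees(np.arctan2(k[1],k[0])),ok.sum(),len(r))
```

```text
[0.4903 0.3165 0.1734] [-0.6653  0.0977 -0.746 ] 0.03852276051696006 [21.2281 27.6778 74.5277  0.0007 77.5697  0.4251]
sample 15856 (array([488.1, 323. ]), array([ 64.4, 105.2]), 35.7) [0.1833 0.1843 0.1853]
rest all 1071 (array([541.7,  10.3]), array([ 69.6, 107.2]), 13.1)
0.17367707168023294 13.5
[0.0678 0.1059] [0.5414 0.0104]
plate slope 43.562544148950494 100.93872884967689 240 256
```

{"name": "servo_tool", "arguments": {
  "deltas": "0.3 -15 -3 -1 0 0 0;0.3 -30 -5.8 -1 0 0 0;0.3 -35 -6.8 -1 0 0 0;0.3 -35 -6.8 -1 0 0 0;0.3 -35 -6.8 -1 0 0 0;0.3 -35 -6.8 -1 0 0 0;0.3 -35 -6.8 -1 0 0 0;0.3 -35 -6.8 -1 0 0 0"
}}

```text
time_s: 7.43
position: [0.5331, 0.0585, 0.1776]
tool_rot: [[-0.355, 0.935, -0.003], [0.935, 0.355, 0.0], [0.002, -0.003, -1.0]]
ft_force: [-0.7, 0.1, 0.6]
grip_width: 0.0386
gripper_force: 40.7
```

{"name": "servo_tool", "arguments": {
  "deltas": "0.3 -35 -6.8 -1 0 0 0;0.3 -20 -4 -1 0 0 0;0.3 -12 -2.4 0 0 0 0;0.3 0 0 0 0 0 0.065;0.3 0 0 0 0 0 0.066;0.3 0 0 0 0 0 0"
}}

```text
time_s: 7.93
position: [0.5448, -0.0067, 0.1801]
tool_rot: [[-0.228, 0.974, -0.002], [0.974, 0.228, 0.001], [0.001, -0.002, -1.0]]
ft_force: [-1.1, -0.4, -0.2]
grip_width: 0.0388
gripper_force: 40.7
```

{"name": "servo_tool", "arguments": {
  "deltas": "0.3 0 0 0 0 0.112 0;0.3 0 0 0 0 0.112 0;0.3 0 0 0 0 0.112 0;0.3 0 0 0 0 0.112 0;0.3 0 0 0 0 0.112 0;0.3 0 0 0 0 0.112 0;0.3 0 0 0 0 0.113 0;0.3 0 0 0 0 0 0"
}}

```text
time_s: 8.6
position: [0.545, -0.0082, 0.1784]
tool_rot: [[-0.158, 0.973, -0.165], [0.684, 0.229, 0.693], [0.712, -0.004, -0.702]]
ft_force: [-0.4, -0.3, -1.4]
grip_width: 0.0386
gripper_force: 40.8
```

```bash
cat >> h.py <<'E'
def go(P):
    o=env.observe();d=(np.array(P)-o["position"])*1000
    print("at",o["position"],"tool delta mm",d@o["tool_rot"],"world",d)
E
python3 - <<'E'
from h import *
o=env.observe();print(o["tool_rot"],o["q"],o["ft_force"],o["grip_width"])
go([.5457,-.0072,.0949]);go([.5392,.0203,.0666])
E
```

```text
[[-0.1581  0.9735 -0.1653]
 [ 0.6841  0.2287  0.6926]
 [ 0.712  -0.0036 -0.7021]] [-28.6057  34.8599  74.1409  32.85   102.8374 -43.6304] [-0.3626 -0.3177 -1.3874] 0.03859566244666683
at [ 0.545  -0.0082  0.1784] tool delta mm [-58.8818   1.2626  59.2315] world [  0.7446   1.0306 -83.5189]
at [ 0.545  -0.0082  0.1784] tool delta mm [-59.1921   1.3278  99.2226] world [  -5.7554   28.5306 -111.8189]
```

{"name": "servo_tool", "arguments": {
  "deltas": "0.3 -7 0.2 8 0 0 0;0.3 -10 0.2 10 0 0 0;0.3 -10 0.2 10 0 0 0;0.3 -10 0.2 10 0 0 0;0.3 -10 0.2 10 0 0 0;0.3 -8 0.2 8 0 0 0;0.3 -1 0.1 3 0 0 0;0.3 0 0 0 0 0 0"
}}

```text
time_s: 9.27
position: [0.5457, -0.0038, 0.0996]
tool_rot: [[-0.163, 0.973, -0.164], [0.689, 0.231, 0.687], [0.706, -0.001, -0.708]]
ft_force: [0.6, -0.1, -0.3]
grip_width: 0.0391
gripper_force: 40.7
```

{"name": "servo_tool", "arguments": {
  "deltas": "0.3 0 0 6 0 0 0;0.3 0 0 8 0 0 0;0.3 0 0 8 0 0 0;0.3 0 0 6 0 0 0;0.3 0 0 3 0 0 0;0.3 0 0 2 0 0 0;0.3 0 0 0 0 0 0"
}}

```text
time_s: 9.85
position: [0.5405, 0.0182, 0.0765]
tool_rot: [[-0.163, 0.973, -0.163], [0.688, 0.23, 0.688], [0.707, -0.0, -0.707]]
ft_force: [-0.0, -0.1, -0.9]
grip_width: 0.0387
gripper_force: 40.7
```

Run:
```python
from h import *
o=env.observe();print(o["ft_force"],o["grip_width"],o["gripper_force"])
go([.5392,.0203,.0666])
a=env.get_image("scene");b=env.get_image("top")
ca=cv2.resize(a["img"][160:260,255:345],(540,600),interpolation=cv2.INTER_CUBIC)
cb=cv2.resize(b["img"][205:260,280:350],(260,600*0+204),interpolation=cv2.INTER_CUBIC)
ca=np.hstack([ca,np.vstack([cb,np.zeros((396,260,3),np.uint8)])])
cv2.imwrite("pics/r1.png",ca[:,:,::-1])
```

```text
[-0.0128 -0.1233 -0.9134] 0.03874687588462975 40.74835002422333
at [0.5405 0.0182 0.0765] tool delta mm [-5.3164 -0.8235  8.6517] world [-1.3462  2.103  -9.8772]
```

View pics/r1.png

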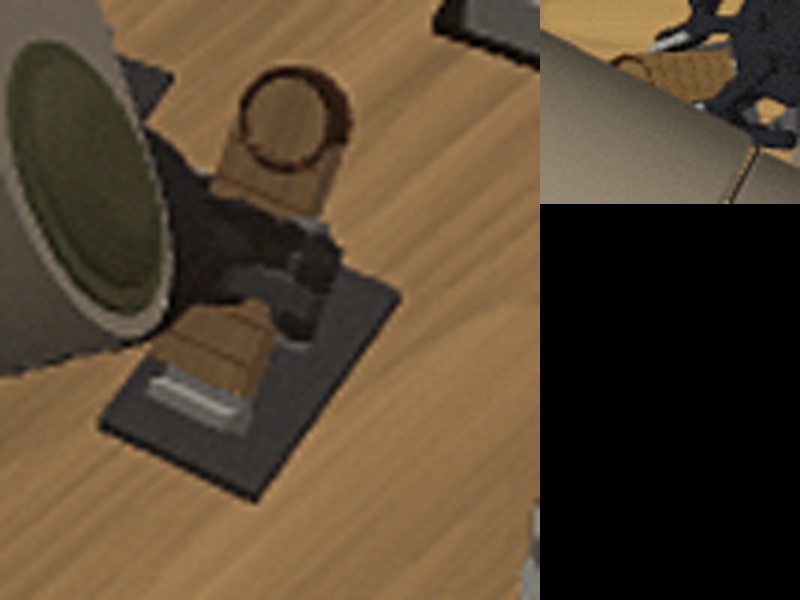

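The crop shows the sample parallel to the rest, its foot just above the lip at (195,395) and the bark end raised at (295,120). I'll lower it gently and watch the force.

{"name": "servo_tool", "arguments": {
  "deltas": "0.3 0 -0.5 2.5 0 0 0;0.3 0 -0.3 2 0 0 0;0.3 0 0 1.5 0 0 0;0.3 0 0 1 0 0 0;0.3 0 0 0 0 0 0"
}}

```text
time_s: 10.37
position: [0.5389, 0.0217, 0.0725]
tool_rot: [[-0.163, 0.973, -0.162], [0.689, 0.23, 0.687], [0.706, 0.001, -0.708]]
ft_force: [-2.3, -6.7, 8.9]
grip_width: 0.0387
gripper_force: 41.9
```

{"name": "servo_tool", "arguments": {
  "deltas": "0.3 0 0 0.7 0 0 0;0.3 0 0 0 0 0 0"
}}

```text
time_s: 10.53
position: [0.5389, 0.0217, 0.0725]
tool_rot: [[-0.164, 0.973, -0.161], [0.689, 0.23, 0.687], [0.706, 0.001, -0.708]]
ft_force: [-3.1, -10.3, 11.9]
grip_width: 0.0388
gripper_force: 42.4
```

{"name": "servo_tool", "arguments": {
  "deltas": "0.3 0 0 -0.7 0 0 0;0.3 -1.2 0 0 0 0 0;0.3 -1.2 0 0 0 0 0;0.3 -1 0 0 0 0 0;0.3 0 0 0 0 0 0"
}}

```text
time_s: 10.95
position: [0.5399, 0.0199, 0.0705]
tool_rot: [[-0.164, 0.973, -0.161], [0.688, 0.229, 0.689], [0.707, 0.002, -0.707]]
ft_force: [-0.8, -3.5, 10.0]
grip_width: 0.0386
gripper_force: 41.8
```

{"name": "servo_tool", "arguments": {
  "deltas": "0.3 -0.8 0 0 0 0 0;0.3 -0.6 0 0 0 0 0;0.3 0 0 0 0 0 0"
}}

```text
time_s: 11.2
position: [0.5402, 0.019, 0.0696]
tool_rot: [[-0.164, 0.973, -0.16], [0.688, 0.229, 0.689], [0.707, 0.002, -0.707]]
ft_force: [0.2, -2.5, 10.3]
grip_width: 0.039
gripper_force: 41.8
```

{"name": "servo_tool", "arguments": {
  "deltas": "0.3 -0.5 0 -0.5 0 0 0;0.3 0 0 0 0 0 0;0.6 0 0 0 0 0 0;0.6 0 0 0 0 0 0;0.7 0 0 0 0 0 0;0.7 0 0 0 0 0 0;0.7 0 0 0 0 0 0;0.7 0 0 0 0 0 0"
}}

```text
time_s: 11.87
position: [0.5397, 0.0186, 0.0682]
tool_rot: [[-0.163, 0.973, -0.163], [0.688, 0.23, 0.688], [0.707, -0.0, -0.707]]
ft_force: [0.7, 0.5, 0.2]
grip_width: 0.0596
gripper_force: 0.0
```

{"name": "servo_tool", "arguments": {
  "deltas": "0.8 0 0 -8 0 0 0;0.8 0 0 -15 0 0 0;0.8 0 0 -25 0 0 0;0.8 0 0 -30 0 0 0;0.8 0 0 -30 0 0 0;0.8 0 0 -30 0 0 0;0.8 0 0 -20 0 0 0;0.8 0 0 0 0 0 0"
}}

```text
time_s: 12.53
position: [0.5666, -0.0934, 0.1828]
tool_rot: [[-0.165, 0.974, -0.157], [0.692, 0.227, 0.686], [0.703, 0.004, -0.711]]
ft_force: [1.3, -0.8, -0.1]
grip_width: 0.0684
gripper_force: 0.0
```

Run:
```python
from h import *
o=env.observe();print(o["position"],o["q"])
p=env.get_image("wrist");w=wcloud(p);i=p["img"].astype(int)
cv2.imwrite("pics/w2.png",p["img"][:,:,::-1])
rx=np.array([-.230,.973,0]);ry=np.array([-.973,-.230,0]);cor=np.array([.5484,-.0189,.022])
L=w-cor; s=(L@rx+L[...,2])/2**.5; n=(-(L@rx)+L[...,2])/2**.5; y=L@ry
m=(i[...,0]-i[...,2]>25)&(n>.005)&(n<.025)&(abs(y)<.04)&(s>-.02)&(s<.15)
print(m.sum(),rect(np.stack([s[m],y[m]],-1)),np.median(n[m]))
A=np.c_[s[m],y[m],np.ones(m.sum())];print(np.linalg.lstsq(A,n[m],rcond=None)[0])
for nm in("sample_bark","sample_foot"):
    for d in env.spot_point(nm,p)[:1]:
        u,v=np.round(d["uv"]).astype(int);print(nm,d["conf"],u,v,w[v,u])
```

```text
[ 0.5666 -0.0934  0.1828] [-34.1603  38.8619  64.714   30.5464 109.4884 -45.7268]
4415 (array([55.6, -0.7]), array([ 39.5, 118.7]), 89.9) 0.017201417108578053
[ 0.0002 -0.0037  0.0172]
sample_bark 0.85 316 126 [ 0.5113  0.159  -0.0017]
sample_foot 0.81 311 246 [ 0.5501 -0.0337  0.0331]
```

View pics/w2.png

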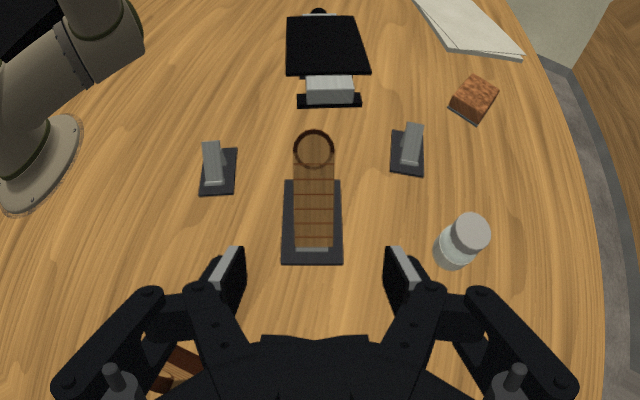

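The sample lies still on the rest, bark at (316,130), foot on the lip at (313,246), centred on it. Next I'll go over the top and re-orient to grasp the raised end along its axis.

{"name": "servo_tool", "arguments": {
  "deltas": "0.8 15 0 2 0 0 0;0.8 32 -0.4 5 0 0 0;0.8 32 -0.4 5 0 0 0;0.8 32 -0.4 5 0 0 0;0.8 28 -0.4 5 0 0 0;0.8 12 0 2 0 0 0;0.8 0 0 0 0 -0.06 0;0.8 0 0 0 0 -0.112 0"
}}

```text
time_s: 13.35
position: [0.5349, 0.03, 0.2685]
tool_rot: [[-0.186, 0.973, -0.134], [0.797, 0.23, 0.559], [0.575, -0.003, -0.818]]
ft_force: [-0.0, 0.6, -0.2]
grip_width: 0.0685
gripper_force: 0.0
```

{"name": "servo_tool", "arguments": {
  "deltas": "0.8 0 0 0 0 -0.112 0;0.8 0 0 0 0 -0.112 0;0.8 0 0 0 0 -0.112 0;0.8 0 0 0 0 -0.112 0;0.8 0 0 0 0 -0.112 0;0.8 0 0 0 0 -0.112 0;0.8 0 0 0 0 -0.112 0;0.8 0 0 0 0 -0.112 0"
}}

```text
time_s: 14.02
position: [0.5351, 0.0304, 0.27]
tool_rot: [[-0.222, 0.973, 0.066], [0.933, 0.231, -0.276], [-0.284, 0.001, -0.959]]
ft_force: [1.1, -0.2, 0.1]
grip_width: 0.0685
gripper_force: 0.0
```

{"name": "servo_tool", "arguments": {
  "deltas": "0.8 0 0 0 0 -0.112 0;0.8 0 0 0 0 -0.112 0;0.8 0 0 0 0 -0.112 0;0.8 0 0 0 0 -0.112 0;0.8 0 0 0 0 -0.055 0;0.8 0 0 0 0 0 0"
}}

```text
time_s: 14.52
position: [0.5343, 0.0316, 0.2676]
tool_rot: [[-0.168, 0.972, 0.162], [0.686, 0.233, -0.69], [-0.708, -0.005, -0.706]]
ft_force: [-0.9, 0.7, 0.0]
grip_width: 0.0681
gripper_force: 0.0
```

Run:
```python
from h import *
o=env.observe();print(o["tool_rot"],o["q"])
go([.527,.0745,.1325])
for n in("top","wrist"):
    p=env.get_image(n);w=cloud(p) if n=="top" else wcloud(p);i=p["img"].astype(int)
    rx=np.array([-.230,.973,0]);ry=np.array([-.973,-.230,0]);cor=np.array([.5484,-.0189,.022])
    L=w-cor; s=(L@rx+L[...,2])/2**.5; q=(-(L@rx)+L[...,2])/2**.5; y=L@ry
    m=(i[...,0]-i[...,2]>25)&(q>.005)&(q<.025)&(abs(y)<.04)&(s>-.02)&(s<.15)
    print(n,m.sum(),rect(np.stack([s[m],y[m]],-1)) if m.sum()>9 else"",np.median(q[m]))
```

```text
[[-0.1682  0.9724  0.1616]
 [ 0.6855  0.2332 -0.6897]
 [-0.7084 -0.0052 -0.7058]] [ 10.3232  22.1944  80.588  -46.1136  79.0079   6.7386]
at [0.5343 0.0316 0.2676] tool delta mm [126.3452   3.6027  64.5688] world [  -7.309    42.9202 -135.0913]
top 522 (array([58.3, -1.6]), array([120.5,  39.9]), 0.2) 0.018479932355459923
wrist 1486 (array([57.8, -0.6]), array([117.5,  39.1]), 0.8) 0.016731292834909203
```

{"name": "servo_tool", "arguments": {
  "deltas": "0.8 15 0.4 8 0 0 0;0.8 25 0.7 12 0 0 0;0.8 25 0.7 13 0 0 0;0.8 25 0.7 13 0 0 0;0.8 22 0.7 12 0 0 0;0.8 14.3 0.4 6.5 0 0 0;0.8 0 0 0 0 0 0;0.8 0 0 0 0 0 0"
}}

```text
time_s: 15.28
position: [0.5292, 0.0728, 0.1352]
tool_rot: [[-0.162, 0.973, 0.162], [0.688, 0.229, -0.688], [-0.707, -0.0, -0.707]]
ft_force: [-0.2, 0.4, 1.0]
grip_width: 0.068
gripper_force: 0.0
```

Run:
```python
from h import *
o=env.observe();print(o["tool_rot"],o["q"])
go([.5396,.0209,.0773])
p=env.get_image("wrist");w=wcloud(p);i=p["img"].astype(int)
cv2.imwrite("pics/w3.png",p["img"][:,:,::-1])
R=o["tool_rot"];L=(w-o["position"])@R
m=(i[...,0]-i[...,2]>25)&(abs(L[...,0])<.03)&(abs(L[...,1])<.035)&(L[...,2]>.01)&(L[...,2]<.16)
print(m.sum(),np.percentile(L[m],[2,10,50,90,98],axis=0))
```

```text
[[-0.1622  0.9734  0.1618]
 [ 0.6884  0.2291 -0.6882]
 [-0.7069 -0.0002 -0.7073]] [ 14.7639  32.1533  88.5022 -48.8274  69.857   23.6376]
at [0.5292 0.0728 0.1352] tool delta mm [ 3.5457 -1.7039 78.364 ] world [ 10.4468 -51.8776 -57.9308]
2278 [[-0.0026 -0.0204  0.0306]
 [-0.0004 -0.0162  0.0315]
 [ 0.0095 -0.0013  0.0385]
 [ 0.011   0.0141  0.0694]
 [ 0.0113  0.0173  0.0942]]
```

View pics/w3.png

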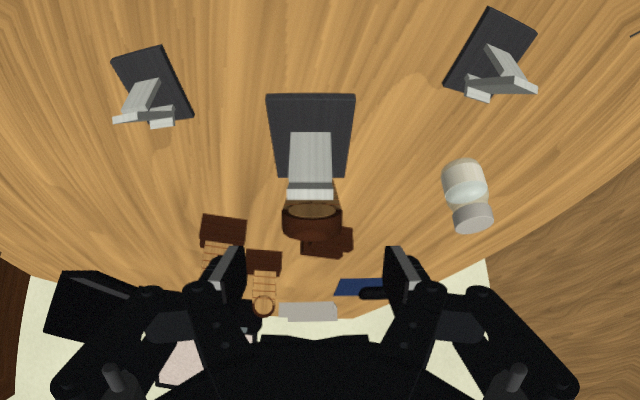

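The bark end sits at (312,220) between the fingers. Its measured centre is +4 mm in tool x and -1.5 mm in tool y, with the tip 30 mm ahead. I'll advance and grip.

{"name": "servo_tool", "arguments": {
  "deltas": "0.8 2 -0.7 4 0 0 0;0.8 2.2 -0.8 10 0 0 0;0.8 0 0 16 0 0 0;0.8 0 0 16 0 0 0;0.8 0 0 14 0 0 0;0.8 0 0 11 0 0 0;0.8 0 0 7 0 0 0;0.8 0 0 0 0 0 0"
}}

```text
time_s: 16.0
position: [0.5392, 0.021, 0.076]
tool_rot: [[-0.162, 0.974, 0.161], [0.688, 0.228, -0.689], [-0.707, -0.001, -0.707]]
ft_force: [-0.4, 0.4, 0.1]
grip_width: 0.0682
gripper_force: 0.0
```

{"name": "servo_tool", "arguments": {
  "deltas": "0.35 0 0 0 0 0 0;0.3 0 0 0 0 0 0;0.3 0 0 0 0 0 0;0.3 0 0 0 0 0 0;0.3 0 0 0 0 0 0;0.3 0 0 0 0 0 0;0.3 0 0 0 0 0 0;0.3 0 0 0 0 0 0",
  "newtons": 40
}}

```text
time_s: 16.67
position: [0.5396, 0.0226, 0.0774]
tool_rot: [[-0.162, 0.973, 0.164], [0.688, 0.231, -0.688], [-0.708, 0.001, -0.707]]
ft_force: [-2.3, 5.4, 5.2]
grip_width: 0.0392
gripper_force: 41.1
```

{"name": "servo_tool", "arguments": {
  "deltas": "0.3 -4 0 -3 0 0 0;0.3 -8 0 -8 0 0 0;0.3 -14 0 -14 0 0 0;0.3 -16 0 -16 0 0 0;0.3 -16 0 -16 0 0 0;0.3 -10 0 -10 0 0 0;0.3 -4 0 -4 0 0 0;0.3 0 0 0 0 0 0"
}}

```text
time_s: 17.33
position: [0.5398, 0.0214, 0.1795]
tool_rot: [[-0.16, 0.973, 0.165], [0.688, 0.23, -0.688], [-0.708, 0.003, -0.707]]
ft_force: [0.6, 0.7, 0.1]
grip_width: 0.0397
gripper_force: 40.3
```

{"name": "servo_tool", "arguments": {
  "deltas": "0.3 0 0 0 0 0.112 0;0.3 0 0 0 0 0.112 0;0.3 0 0 0 0 0.112 0;0.3 0 0 0 0 0.112 0;0.3 0 0 0 0 0.112 0;0.3 0 0 0 0 0.112 0;0.3 0 0 0 0 0.113 0;0.3 0 0 0 0 0 0"
}}

```text
time_s: 18.0
position: [0.54, 0.0191, 0.1771]
tool_rot: [[-0.226, 0.974, -0.002], [0.974, 0.226, 0.003], [0.004, -0.001, -1.0]]
ft_force: [-1.1, -0.8, -0.4]
grip_width: 0.0393
gripper_force: 40.2
```

Run:
```python
from h import *
o=env.observe();print(o["tool_rot"],o["grip_width"],o["gripper_force"],o["ft_force"])
go([.600,-.250,.160])
for n in("top","scene"):
    p=env.get_image(n);w=cloud(p)
    B=w[(np.hypot(w[...,0]-.610,w[...,1]+.1906)<.05)&(w[...,2]>.029)&(w[...,2]<.042)]
    print(n,len(B),rect(B),np.median(B[:,2]))
    best=min((sum(np.subtract(*np.percentile(B[:,:2]@np.array([[np.cos(a),-np.sin(a)],[np.sin(a),np.cos(a)]]),[99,1],axis=0)),0),a) for a in np.radians(np.arange(-20,10,.5)))
    a=best[1];u=np.array([np.cos(a),np.sin(a)]);v=np.array([-u[1],u[0]])
    q=(B[:,:2]-[.610,-.1906])@np.c_[u,v];print(np.degrees(a),np.percentile(q,[1,99],axis=0)*1000)
    print(np.histogram(q[:,1]*1000,np.arange(-30,31,2)))
```

```text
[[-0.2259  0.9741 -0.0015]
 [ 0.9741  0.2259  0.0034]
 [ 0.0036 -0.0007 -1.    ]] 0.039330737972705435 40.211714655160904 [-1.0591 -0.8155 -0.4246]
at [0.54   0.0191 0.1771] tool delta mm [-275.7255   -2.3      16.1162] world [  60.0208 -269.0617  -17.1131]
top 315 (array([ 609.9, -190.1]), array([50.5, 64.1]), 81.2) 0.03458553069221698
-8.0 [[-31.9014 -24.3668]
 [ 31.0306  25.4165]]
(array([ 0,  0,  5, 15, 20, 20, 17, 18, 22, 18, 20,  2,  0,  0,  0,  0,  0,  0,  0,  6, 15, 21, 18, 21, 19, 20, 18, 19,  1,  0]), array([-30, -28, -26, -24, -22, -20, -18, -16, -14, -12, -10,  -8,  -6,  -4,  -2,   0,   2,   4,   6,   8,  10,  12,  14,  16,  18,  20,  22,  24,
        26,  28,  30]))
scene 528 (array([ 610.3, -190.9]), array([50.4, 65.4]), 81.0) 0.03547735415009988
-9.0 [[-31.4507 -25.2464]
 [ 31.855   24.3366]]
(array([ 0,  0, 34, 34, 31, 28, 35, 27, 35, 28, 18,  0,  0,  0,  0,  0,  0,  0,  2, 38, 32, 30, 29, 32, 31, 30, 23, 11,  0,  0]), array([-30, -28, -26, -24, -22, -20, -18, -16, -14, -12, -10,  -8,  -6,  -4,  -2,   0,   2,   4,   6,   8,  10,  12,  14,  16,  18,  20,  22,  24,
        26,  28,  30]))
```

{"name": "servo_tool", "arguments": {
  "deltas": "0.3 -15 0 -1 0 0 0;0.3 -30 -0.6 1 0 0 0;0.3 -35 -0.6 2 0 0 0;0.3 -35 -0.7 2 0 0 0;0.3 -35 -0.7 2 0 0 0;0.3 -35 -0.7 2 0 0 0;0.3 -35 -0.7 2 0 0 0;0.3 -35 -0.7 2 0 0 0"
}}

```text
time_s: 18.77
position: [0.5937, -0.2281, 0.1653]
tool_rot: [[-0.231, 0.973, -0.002], [0.973, 0.231, -0.003], [-0.002, -0.002, -1.0]]
ft_force: [0.8, -0.4, -0.2]
grip_width: 0.0396
gripper_force: 40.2
```

{"name": "servo_tool", "arguments": {
  "deltas": "0.3 -20 -0.4 0 0 0 0;0.3 -10 0 0 0 0 0;0.3 0 0 0 0 0 0.095;0.3 0 0 0 0 0 0.095;0.3 0 0 0 0 0 0.095;0.3 0 0 0 0 0 0.095;0.3 0 0 0 0 0 0;0.3 0 0 0 0 0 0"
}}

```text
time_s: 19.43
position: [0.6002, -0.2556, 0.166]
tool_rot: [[0.143, 0.99, -0.001], [0.99, -0.143, -0.001], [-0.002, -0.001, -1.0]]
ft_force: [-0.2, -0.3, -1.5]
grip_width: 0.0392
gripper_force: 40.2
```

Run:
```python
from h import *
o=env.observe();R=o["tool_rot"];P=o["position"];print(P,R,o["grip_width"],o["q"])
p=env.get_image("wrist");w=wcloud(p);i=p["img"].astype(int)
cv2.imwrite("pics/w4.png",p["img"][:,:,::-1])
def fit(B):
    best=min((sum(np.subtract(*np.percentile(B[:,:2]@np.array([[np.cos(a),-np.sin(a)],[np.sin(a),np.cos(a)]]),[99,1],axis=0)),0),a) for a in np.radians(np.arange(-20,10,.5)))
    a=best[1];u=np.array([np.cos(a),np.sin(a)]);v=np.array([-u[1],u[0]])
    q=(B[:,:2]-[.610,-.1906])@np.c_[u,v];print(np.degrees(a),np.percentile(q,[1,99],axis=0)*1000)
    print(np.histogram(q[:,1]*1000,np.arange(-12,13,1))[0])
B=w[(np.hypot(w[...,0]-.610,w[...,1]+.1906)<.05)&(w[...,2]>.027)&(w[...,2]<.042)]
print(len(B),rect(B),np.median(B[:,2]));fit(B)
L=(w-P)@R  # held sample in tool frame
m=(i[...,0]-i[...,2]>25)&(abs(L[...,0])<.025)&(abs(L[...,1])<.03)&(L[...,2]>-.04)&(L[...,2]<.09)
Q=L[m];print("held",m.sum());
for z0 in range(-40,90,10):
    q=Q[abs(Q[:,2]*1000-z0)<5]
    if len(q)>20: print(z0,len(q),np.percentile(q[:,0],[10,50,90])*1000,np.percentile(q[:,1],[1,99])*1000)
print("zmax",np.percentile(Q[:,2],[98,99.5]))
for n in("sample_foot","stand_slot"): print(n,[(d["uv"],round(d["conf"],2)) for d in env.spot_point(n,p)[:3]])
```

```text
[ 0.6002 -0.2556  0.166 ] [[ 0.1432  0.9897 -0.0007]
 [ 0.9897 -0.1432 -0.0014]
 [-0.0015 -0.0005 -1.    ]] 0.03922107497882641 [-33.4053  34.8727  62.5185  -0.0933  82.5983 -25.1576]
2676 (array([ 608.8, -190. ]), array([50.1, 64.8]), 81.6) 0.03287641063562821
-9.0 [[-32.4334 -24.6073]
 [ 29.8087  24.5309]]
[ 78  78  81  65   0   0   0   0   0   0   0   0   0   0   0   0   0   0   0   0  21  75 105  82]
held 6848
-40 857 [-4.2356  5.1193  5.8202] [-17.1343  16.678 ]
-30 1161 [4.7787 5.4659 5.9428] [-18.8936  19.0797]
-20 959 [4.9836 5.4758 5.9468] [-19.2063  19.2991]
-10 733 [4.98   5.3869 5.822 ] [-19.4237  22.9172]
0 687 [4.9531 5.3869 5.8324] [-19.4934  19.4109]
10 523 [4.9626 5.3674 5.7239] [-19.348   18.8741]
20 463 [4.9451 5.3968 5.7858] [-19.4825  19.0363]
30 385 [4.9467 5.3821 5.7762] [-19.4     19.0564]
40 336 [4.9993 5.4287 5.8618] [-19.2936  19.149 ]
50 297 [5.0473 5.4264 5.8516] [-19.4902  18.4963]
60 270 [4.9824 5.4607 5.8323] [-19.5337  18.7957]
70 177 [4.9384 5.2814 5.8576] [-19.5344  19.0816]
zmax [0.0675 0.0709]
sample_foot []
stand_slot [([315.4, 119.3], 0.79)]
```

View pics/w4.png

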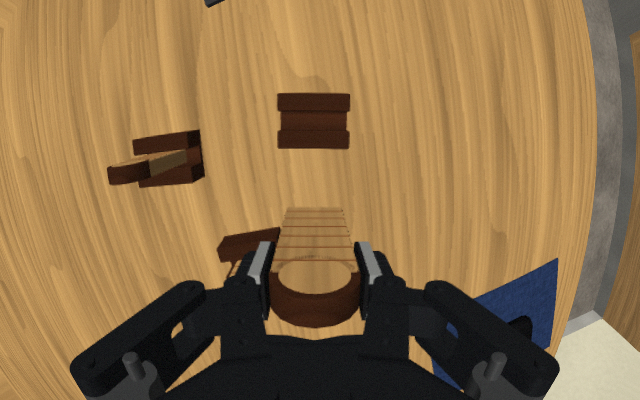

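The held sample is upright at (315,250), its face at a constant tool x of 5.4 mm and its foot 71 mm below the TCP. The empty slot is at (314,121). I'll move over it.

{"name": "servo_tool", "arguments": {
  "deltas": "0.3 10 0 0 0 0 0;0.3 18 -0.2 0 0 0 0.003;0.3 18 -0.2 0 0 0 0.003;0.3 14 -0.1 0 0 0 0;0.3 7.6 0 5 0 0 0;0.3 0 0 15 0 0 0;0.3 0 0 15 0 0 0;0.3 0 0 12 0 0 0"
}}

```text
time_s: 20.25
position: [0.6096, -0.1897, 0.1178]
tool_rot: [[0.152, 0.988, -0.001], [0.988, -0.152, -0.001], [-0.001, -0.0, -1.0]]
ft_force: [0.5, -0.6, -0.8]
grip_width: 0.0396
gripper_force: 40.2
```

{"name": "servo_tool", "arguments": {
  "deltas": "0.3 0 0 6 0 0 0;0.3 0 0 0 0 0 0;0.3 0 0 0 0 0 0"
}}

```text
time_s: 20.5
position: [0.6099, -0.1903, 0.1133]
tool_rot: [[0.153, 0.988, 0.0], [0.988, -0.153, -0.001], [-0.001, 0.0, -1.0]]
ft_force: [-0.3, -0.3, 0.0]
grip_width: 0.0391
gripper_force: 40.3
```

Run:
```python
from h import *
o=env.observe();R=o["tool_rot"];P=o["position"];print(R,o["grip_width"],o["ft_force"])
go([.6094,-.1886,.077])
p=env.get_image("wrist");w=wcloud(p)
L=(w-P)@R*1000
m=(np.hypot(w[...,0]-.610,w[...,1]+.1906)<.05)&(w[...,2]>.027)&(w[...,2]<.04)
q=L[m];print(len(q),np.percentile(q,[1,99],axis=0));print(np.histogram(q[:,0],np.arange(-30,32,2)))
i=p["img"].astype(int)
m=(i[...,0]-i[...,2]>25)&(abs(L[...,0])<20)&(abs(L[...,1])<17)&(L[...,2]>0)&(L[...,2]<65)&(w[...,2]>.04);print("face",np.median(L[m],0))
s=env.get_image("scene")
cv2.imwrite("pics/s3.png",cv2.resize(s["img"][215:325,200:310],(600,600),interpolation=cv2.INTER_CUBIC)[:,:,::-1])
```

```text
[[ 0.1533  0.9882  0.0003]
 [ 0.9882 -0.1533 -0.0011]
 [-0.001   0.0004 -1.    ]] 0.0391391332950463 [-0.2938 -0.3417  0.0384]
at [ 0.6099 -0.1903  0.1133] tool delta mm [ 1.6539 -0.7402 36.2777] world [ -0.4688   1.7095 -36.2797]
2240 [[-21.8032 -32.6793  78.9692]
 [ 24.9074  29.8773  85.7074]]
(array([  0,   0,   0,  21,  25,  31,  31,  35,  42,  44,  78,   2,   0,   0,   0,   0,   0,   0,   0, 147, 206, 228, 222, 202, 252, 218, 224, 232,
         0,   0]), array([-30, -28, -26, -24, -22, -20, -18, -16, -14, -12, -10,  -8,  -6,  -4,  -2,   0,   2,   4,   6,   8,  10,  12,  14,  16,  18,  20,  22,  24,
        26,  28,  30]))
face [ 5.4177 -0.1491 25.0715]
```

View pics/s3.png

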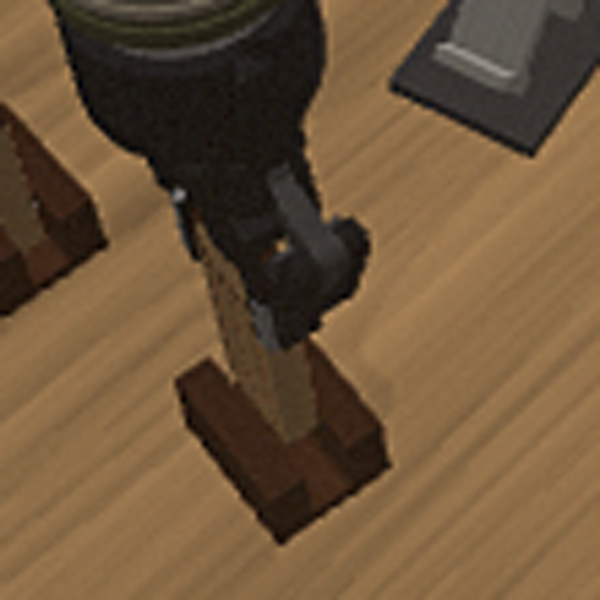

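The sample hangs over the middle of the slot, foot at (290,435) in the crop, and needs +1.7 mm along tool x. I'll shift it and lower it in small steps.

{"name": "servo_tool", "arguments": {
  "deltas": "0.3 1 -0.5 0 0 0 0;0.3 0.7 -0.4 0 0 0 0;0.3 0 0 4 0 0 0;0.3 0 0 4 0 0 0;0.3 0 0 3 0 0 0;0.3 0 0 3 0 0 0;0.3 0 0 0 0 0 0"
}}

```text
time_s: 21.18
position: [0.6088, -0.1883, 0.0982]
tool_rot: [[0.153, 0.988, -0.001], [0.988, -0.153, -0.0], [-0.0, -0.001, -1.0]]
ft_force: [-0.8, 1.3, -0.8]
grip_width: 0.0392
gripper_force: 40.3
```

Run:
```python
from h import *
o=env.observe();R=o["tool_rot"];P=o["position"]
go([.6094,-.1886,.077]);print(o["ft_force"],o["wrist_torque"])
```

```text
at [ 0.6088 -0.1883  0.0982] tool delta mm [-0.1712  0.6209 21.2478] world [  0.5662  -0.2716 -21.2483]
[-0.7537  1.3168 -0.7633] [ 0.0223 -0.0175 -0.0188]
```

It has entered the slot with no vertical force, so I'll continue.

{"name": "servo_tool", "arguments": {
  "deltas": "0.3 0 0 3 0 0 0;0.3 0 0 3 0 0 0;0.3 0 0 3 0 0 0;0.3 0 0 3 0 0 0;0.3 0 0 3 0 0 0;0.3 0 0 0 0 0 0"
}}

```text
time_s: 21.68
position: [0.6089, -0.1883, 0.0833]
tool_rot: [[0.153, 0.988, -0.001], [0.988, -0.153, -0.0], [-0.0, -0.001, -1.0]]
ft_force: [0.7, 0.4, -0.7]
grip_width: 0.0392
gripper_force: 40.3
```

{"name": "servo_tool", "arguments": {
  "deltas": "0.3 0 0 1.5 0 0 0;0.3 0 0 1.5 0 0 0;0.3 0 0 1 0 0 0;0.3 0 0 0 0 0 0"
}}

```text
time_s: 22.02
position: [0.6091, -0.1885, 0.08]
tool_rot: [[0.153, 0.988, 0.0], [0.988, -0.153, -0.001], [-0.001, 0.0, -1.0]]
ft_force: [-0.2, -1.0, -0.6]
grip_width: 0.0392
gripper_force: 40.3
```

{"name": "servo_tool", "arguments": {
  "deltas": "0.3 0 0 1 0 0 0;0.3 0 0 1 0 0 0;0.3 0 0 0 0 0 0"
}}

```text
time_s: 22.27
position: [0.6093, -0.1886, 0.0794]
tool_rot: [[0.153, 0.988, 0.001], [0.988, -0.153, -0.002], [-0.001, 0.001, -1.0]]
ft_force: [-2.7, 1.3, 9.0]
grip_width: 0.0395
gripper_force: 41.3
```

{"name": "servo_tool", "arguments": {
  "deltas": "0.3 0 0 1 0 0 0;0.3 0 0 0 0 0 0"
}}

```text
time_s: 22.43
position: [0.6092, -0.1886, 0.0794]
tool_rot: [[0.153, 0.988, 0.002], [0.988, -0.153, -0.002], [-0.002, 0.002, -1.0]]
ft_force: [-5.8, 1.2, 14.9]
grip_width: 0.0394
gripper_force: 42.1
```

Contact at about the floor height. I'll ease off, release, and retreat upward.

{"name": "servo_tool", "arguments": {
  "deltas": "0.3 0 0 -1.3 0 0 0;0.3 0 0 0 0 0 0;0.6 0 0 0 0 0 0;0.7 0 0 0 0 0 0;0.8 0 0 0 0 0 0;0.8 0 0 0 0 0 0;0.8 0 0 0 0 0 0"
}}

```text
time_s: 23.02
position: [0.6091, -0.1884, 0.0782]
tool_rot: [[0.153, 0.988, -0.0], [0.988, -0.153, -0.001], [-0.001, 0.0, -1.0]]
ft_force: [0.0, 0.7, -0.1]
grip_width: 0.0681
gripper_force: 0.0
```

{"name": "servo_tool", "arguments": {
  "deltas": "0.8 0 0 -5 0 0 0;0.8 0 0 -12 0 0 0;0.8 0 0 -20 0 0 0;0.8 0 0 -25 0 0 0;0.8 0 0 -30 0 0 0;0.8 0 0 -30 0 0 0;0.8 0 0 -20 0 0 0;0.8 0 0 0 0 0 0"
}}

```text
time_s: 23.68
position: [0.6104, -0.1889, 0.2259]
tool_rot: [[0.153, 0.988, 0.008], [0.988, -0.153, -0.005], [-0.004, 0.009, -1.0]]
ft_force: [0.7, -0.1, 0.2]
grip_width: 0.0682
gripper_force: 0.0
```

{"name": "servo_tool", "arguments": {
  "deltas": "0.8 -20 0 0 0 0 0;0.8 -30 0 0 0 0 0;0.8 -20 0 0 0 0 0;0.8 0 0 0 0 0 0;0.8 0 0 0 0 0 0"
}}

```text
time_s: 24.1
position: [0.598, -0.2582, 0.2197]
tool_rot: [[0.155, 0.988, -0.001], [0.988, -0.155, -0.0], [-0.0, -0.001, -1.0]]
ft_force: [0.5, 0.6, -0.3]
grip_width: 0.0679
gripper_force: 0.0
```

Run:
```python
from h import *
o=env.observe();R=o["tool_rot"];P=o["position"];print(P,o["grip_width"])
p=env.get_image("wrist");w=wcloud(p)
u=np.array([.988,-.153,0]);v=np.array([.153,.988,0]);c=np.array([.609,-.1902,0])
L=np.stack([(w-c)@u,(w-c)@v,w[...,2]],-1)*1000
m=(abs(L[...,0])<45)&(abs(L[...,1])<35)
b=m&(abs(L[...,2]-34)<5);print("block",np.percentile(L[b],[1,50,99],axis=0))
s=m&(L[...,2]>42)&(L[...,2]<150);print("sample",s.sum(),np.percentile(L[s],[1,50,99],axis=0))
t=m&(L[...,2]>115)&(L[...,2]<150);print("tip",t.sum(),np.percentile(L[t],[2,50,98],axis=0))
a=env.get_image("scene");ws=cloud(a)
Ls=np.stack([(ws-c)@u,(ws-c)@v,ws[...,2]],-1)*1000;m=(abs(Ls[...,0])<45)&(abs(Ls[...,1])<35)&(Ls[...,2]>42)&(Ls[...,2]<150)
for z0 in range(50,130,15):
    q=Ls[m&(abs(Ls[...,2]-z0)<6)];print(z0,len(q),np.percentile(q[:,:2],[2,50,98],axis=0).ravel() if len(q)>5 else "")
print("scene zmax",np.percentile(Ls[m][:,2],[98,99.5]))
im=np.hstack([cv2.resize(a["img"][215:325,200:310],(400,400)),cv2.resize(p["img"][40:200,220:420],(400,320),interpolation=cv2.INTER_CUBIC)[:,:].copy() if 0 else cv2.resize(p["img"][40:240,220:420],(400,400))])
cv2.imwrite("pics/f.png",im[:,:,::-1])
```

```text
[ 0.598  -0.2582  0.2197] 0.06785396535796503
block [[-32.063  -23.5961  31.0064]
 [  0.3533   9.4486  32.8748]
 [ 31.0183  24.3757  34.6429]]
sample 857 [[-19.069   -6.665  108.4027]
 [  0.1571   0.3446 122.3861]
 [ 18.6243   6.7037 125.8083]]
tip 758 [[-16.2622  -6.6039 115.6259]
 [ -0.5835   0.3405 122.9201]
 [ 15.8077   6.5615 125.4988]]
50 43 [-15.6178  -8.0599  18.418   -6.4555  21.3589   6.3574]
65 42 [-16.407   -7.6131  17.5429  -6.9518  21.6386   6.0462]
80 44 [-13.4476  -7.6139  19.7809  -6.8069  21.3434   5.1009]
95 44 [-16.0485  -7.734   19.5301  -5.8105  21.9413   5.2385]
110 53 [-13.4023  -7.6897  19.0089  -5.9921  21.4704   6.0466]
125 130 [-12.6261  -7.7571   5.2861  -1.3576  17.7963   6.2412]
scene zmax [128.3775 128.7077]
```

View pics/f.png

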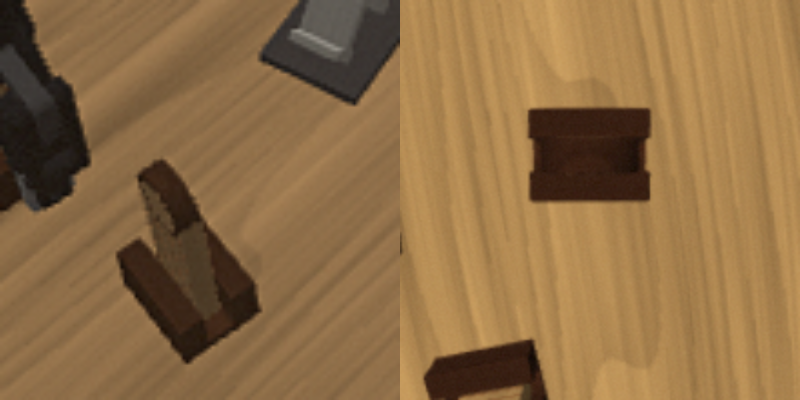

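The sample stands upright in the slot with its tip at 126 mm, so its foot is on the floor. It is centred within 1 mm and the fingers are clear.

```bash
python3 -c "
from rig import env
print(env.close_job())"
```

```text
the job is handed in; nothing more can be done
None
```

The sample was leaned on the sloped rest and released. It was then re-gripped by the raised end and now stands upright, bark end up, fully down and centred in the empty stand's slot. I handed the job in at about 24 s; hand-in returned no verdict.

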